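Check a slide-on balance with its wax pan and check weight

TASK

Check the balance under its tare load: slide the empty round white wax pan, without lifting it, from the balance's front shelf onto the weighing pan until it stands in the middle (inside the engraved circle) and let go of it; then press the blue tare key fully down and release it; then set the brass check weight gently upright in the middle of the wax pan and let it go. Do not drive the sprung weighing pan down onto its stop, and leave the other things on the bench where they are.

Things in the scene. Friction and masses are not known exactly. Their poses are not given: they have to be found in the camera images.
- balance: Grey bench balance, fixed, 350 (x) by 190 mm (y); origin under its middle on the bench, x from front to back, z up. Front to back: steel shelf x -174 to -53 mm, 172 mm wide, top at z = 72 mm, with 4 mm black beads along its front and side edges, none towards the pan; 5 mm gap; weighing pan x -48 to 92 mm; console x 98 to 175 mm, top z = 90 mm, with display and blue key.
- pan_centre (a point): Centre of the top face of the steel weighing pan, 140 mm (balance x) by 160 mm (balance y); unloaded the face is level with the shelf (z = 72 mm). It lies at x = 22 mm, y = 0 of the balance. A thin dark circle of 117 mm diameter and a centre dot are engraved on it. The balance stands between a water bath (left, up to 200 mm tall) and a microtome (right, up to 370 mm): come and go from the front.
- pan (a joint): How far the weighing pan has sunk, m: 0 unloaded; it stays level, sinks 1 mm per newton of load after the first 0.5 N (about 2 to 3 mm under the wax pan, 7 mm with the weight as well, swinging a little beyond as the load arrives) and strikes its stop at 0.016.
- wax_pan_centre (a point): Centre, half-way up, of the wax pan: a round open flat-bottomed white enamelled dish with a blue rim, 40 mm tall, 96 mm diameter at the foot and 103 mm over the rim (106 mm over the rolled edge), wall 3.5 mm, floor 4 mm thick, about 0.3 kg, too wide to grasp across. It starts on the front shelf of the balance. Its axis is +z.
- weight_centre (a point): Centre, half-way up, of the brass check weight, about 0.5 kg: an upright cylinder of 45 mm diameter and 49 mm height, with a narrow neck and a round knob on top, 78 mm tall in all. Its axis is +z; it starts upright on a low round wooden stand with a blue felt top (64 mm across, top 36 mm above the bench), to the left or to the right of the balance.
- weight_knob (a point): Centre of the check weight's knob (25 mm diameter, from 60 to 78 mm above the weight's foot; this point is 67 mm above the foot), where it is gripped.
- tare_key_top (a point): Centre of the top of the blue tare key, a round push key of 26 mm diameter on the console (at x = 137 mm, y = -50 mm of the balance), pressed straight down.
- tare_key (a joint): Travel of the tare key, m: 0 released, 0.005 fully down (about 5 N); it springs back by itself.
- slide_box: Bystander: the blue slide box, 100 x 86 x 36 mm, at the far right; origin at the centre of its underside. Leave it alone.
- petri_dish: Bystander: the covered petri dish, 64 mm across, 17 mm tall, at the left; origin at the centre of its underside. Leave it alone.
- timer: Bystander: the white timer with a red button, 62 mm square, 23 mm tall, on the other side of the balance from the check weight; origin at the centre of its underside. Leave it alone.
- check_weight: The check weight as a whole; origin at the centre of its foot, z up its axis.
- wax_pan: The wax pan as a whole; origin at the centre of its underside, z up.

How it is judged:
By the outcome, as a careful person would: the job done as asked, in the order asked, and still so for the second after the job is handed in, with the robot touching nothing.
It also fails if it takes over 72 s, if anything falls off the work surface, if the arm or the gripper's body presses on something with over 40 N, if the wrist force passes 120 N, or if a joint passes its speed limit or range.

ROBOT

A 6-joint arm with a two-finger parallel gripper is mounted at the origin on a cart in front of the work surface, level with it; the furniture and walls round the work are solid. World frame = base frame: x ahead of the robot, y to its left, z up, the work surface at z = 0. Lengths are in m, angles in rad, forces in N, time in s.
With the tool pointing down it reaches from about 0.35 to 0.775 m from the base axis. Payload 7.3 kg.
Tool frame: the origin (TCP) lies on the centre line of the jaws, within the pads' length; the fingertips stand 11 mm ahead of it and the grasp point (between the pads) lies 8 mm behind it; y points along the fingers, z is the direction in which the jaws open and shut, and the axes are right-handed (so a half turn about y gives the same grasp; the last joint's range is limited). The gripper opens to 92 mm and grips with 3 to 60 N. Pads are 19 mm wide; open, the fingers measure 130 mm over their backs; the gripper's body (75 mm by 190 mm) begins 47 mm behind the grasp point.
Start: joints at [1.172, 0.342, 1.524, -0, 1.275, -0.146], TCP at [0.131, 0.508, 0.238] pointing down, gripper open.
Joint ranges: [-2.53, 2.53], [-0.77, 2.02], [0.04, 2.7], [-1, 4.14], [0.28, 2.66], [-3.11, 3.11]. Speed limits (rad/s): [2.57, 2.57, 3.14, 3.14, 3.14, 3.14].

INTERFACE

Orientations are given as [roll, pitch, yaw] about the fixed x, y, z axes, in that order (R = Rz(yaw) Ry(pitch) Rx(roll)).
In Python, from cell import robot, cams gives the robot as it stands.
- The arm moves only by the tool apply_moves, never from a script. Its argument "plan" is a list of rows, each a list of 7 numbers: the shift along the tool's x, y, z in m, then the turn, a rotation vector about the tool's x, y, z in degrees, then the gripper command: -1 is fully open, 1 is shut, values between are in proportion. A call has exactly 5 rows; each row is the pose to reach, as a shift and turn from the pose commanded when the call began, along the tool's axes at that moment; what a row does not reach only later rows make up. A row lasts 1/8 s, in which the tool goes at most 62.5 mm and 10.7 degrees, less where a joint would pass 70% of its speed; a pose out of reach is approached as far as the arm can. A call with a gripper value outside its range is refused whole. The fingers move at their own pace and stop on an object; "squeeze" is the grip in N (left out, the last holds). Time passes only in rows, so rows that repeat a pose let the fingers close, or fill a call up. It gives the time, the measured TCP pose, the force and the opening at its end, in the units of the state.
- robot.observe(): the state, without advancing time (a new reading comes with each control period).
- cams.read_camera(name): name is "scene" or "top" or "wrist"; returns the picture (420x560x3 uint8, blue, green, red); there is no depth.
- cams.calibration(name): a dict with "fx", "fy", "cx", "cy" (pixels), "extrinsics" (4x4, takes a point from world to camera coordinates); the wrist camera has in their place "T_tool_cam" (4x4, takes a point from camera to tool coordinates, whose origin is the TCP and whose axes are the tool frame's). Camera axes: x right, y up, looking along -z (the intrinsics and any distortion apply to the point x, -y, -z); pixel columns grow to the right and rows downward; lengths in m; the calibration is good to about 2 mm. A picture is of the moment at which its call begins: read the wrist's pose just before it. calibration takes no time and is no camera call.
- robot.hand_in(): hands the job in, once; it reports no verdict.
The state is a dict: "time": time; "qpos": joint angles; "qvel": joint speeds; "joint_efforts": joint torques, N m; "tool_pos": TCP position; "tool_rot": TCP orientation; "contact_force": force on the tool from outside, world axes, zero at the start; "torque": the same for the moment, N m; "opening": finger opening in m.
Only numpy, scipy, OpenCV 4.12 (cv2) and the standard library are available. Lean on these libraries where they do the work, as an engineer would, in place of code of your own. Each camera call takes 0.05 s, during which the arm holds its last target. There are 200 camera calls.

## Working session

There is one attempt and no reset: what is moved stays moved. The work goes in short steps, Python scripts to look and compute and a tool call to move; the robot and the scene stay as the last step left them, time stands still between calls to the robot, and variables do not carry over. Pictures are saved under pics/ and viewed, about 8 in all and at most 12, crops included, and the job is handed in when it is done.

Besides the shell and the picture viewer there is one more tool, called after ">>>" by a JSON object that holds its "op" and its "data". apply_moves: Moves the arm, as the interface text tells. Its arguments: {"type":"object","properties":{"plan":{"type":"array","items":{"type":"array","items":{"type":"number"}}},"squeeze":{"type":"number"}},"required":["plan"]}

```bash
ls; mkdir -p pics; python3 - <<'E'
from cell import robot,cams
import cv2,numpy as np
print(robot.observe())
for n in ("scene","top","wrist"):
    im=cams.read_camera(n); cv2.imwrite(f"pics/a_{n}.png",im); c=cams.calibration(n); print(n,{k:np.round(v,4).tolist() if not isinstance(v,str) else v for k,v in c.items()})
a=[cv2.imread(f"pics/a_{n}.png") for n in ("scene","top")]
E
```

```text
pics
{'time': 0.0, 'qpos': array([ 1.17203318e+00,  3.42696273e-01,  1.52498175e+00,  4.23021530e-05,
        1.27535018e+00, -1.46005253e-01]), 'qvel': array([ 2.52033017e-04,  6.89532845e-05,  1.64212501e-04, -5.38003215e-04,
        1.38524919e-03,  2.68678223e-04]), 'joint_efforts': array([ 1.33465786e-03, -4.31230474e+01, -2.44220960e+01,  7.18296412e-02,
        5.59654017e-02, -1.43762286e-04]), 'tool_pos': array([0.13111775, 0.50799302, 0.23707096]), 'tool_rot': array([-1.57221072e+00,  2.48875968e-04, -2.52770415e-01]), 'contact_force': array([ 0.70395001, -1.25027815, -0.44056729]), 'torque': array([-7.69935503e-03,  2.54997080e-05, -1.30688804e-02]), 'opening': 0.09174756407533846}
scene {'fx': 517.7163, 'fy': 517.7163, 'cx': 284.3136, 'cy': 202.2205, 'extrinsics': [[0.8336, -0.5522, 0.0089, -0.4834], [0.3373, 0.5218, 0.7835, -0.2159], [-0.4373, -0.6502, 0.6213, -1.3662], [0.0, 0.0, 0.0, 1.0]]}
top {'fx': 415.3271, 'fy': 415.3271, 'cx': 278.685, 'cy': 206.5139, 'extrinsics': [[0.0159, -0.9998, -0.0142, -0.0432], [0.9963, 0.0146, 0.0843, -0.5303], [-0.0841, -0.0155, 0.9963, -1.3095], [0.0, 0.0, 0.0, 1.0]]}
wrist {'fx': 335.6098, 'fy': 335.6098, 'cx': 284.0735, 'cy': 209.8352, 'T_tool_cam': [[0.0001, -0.9682, -0.2503, -0.0666], [0.0003, 0.2503, -0.9682, -0.1465], [1.0, 0.0, 0.0003, 0.0002], [0.0, 0.0, 0.0, 1.0]]}
```

View pics/a_top.png

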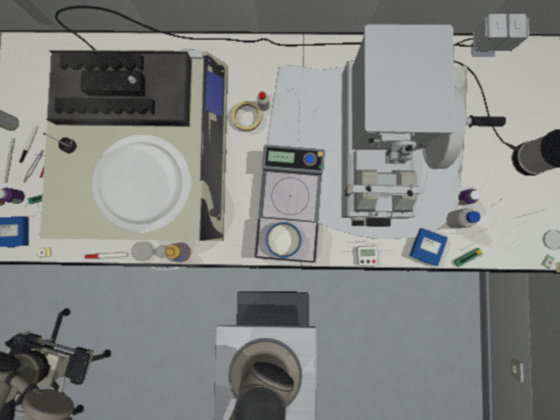

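View pics/a_scene.png

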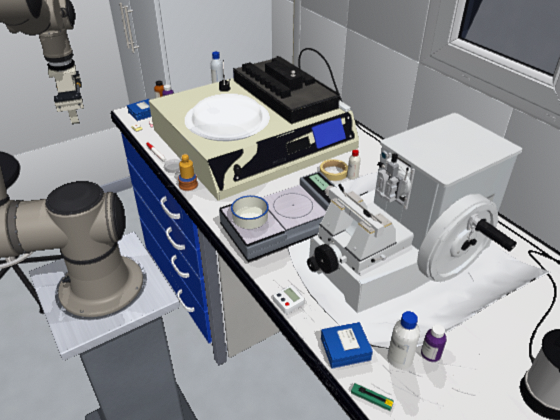

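```bash
cat > h.py <<'E'
import numpy as np,cv2
from cell import robot,cams
from scipy.spatial.transform import Rotation as Ro
def T_cam(n,st=None):
    c=cams.calibration(n)
    if n!="wrist": return c,np.linalg.inv(np.array(c["extrinsics"]))
    T=np.eye(4);T[:3,:3]=Ro.from_euler("xyz",st["tool_rot"]).as_matrix();T[:3,3]=st["tool_pos"]
    return c,T@np.array(c["T_tool_cam"])
def w(n,u,v,z,st=None):
    c,T=T_cam(n,st); d=T[:3,:3]@np.array([(u-c["cx"])/c["fx"],-(v-c["cy"])/c["fy"],-1]); o=T[:3,3]
    return o+d*(z-o[2])/d[2]
def px(n,p,st=None):
    c,T=T_cam(n,st); q=np.linalg.inv(T)@np.append(p,1)
    return np.array([c["cx"]-c["fx"]*q[0]/q[2],c["cy"]+c["fy"]*q[1]/q[2]])
E
python3 - <<'E'
import cv2,numpy as np
from h import *
t=cv2.imread("pics/a_top.png");s=cv2.imread("pics/a_scene.png")
A=cv2.resize(t[140:270,240:340],None,fx=4,fy=4,interpolation=cv2.INTER_CUBIC)
B=cv2.resize(t[225:270,120:220],None,fx=4,fy=4,interpolation=cv2.INTER_CUBIC)
C=cv2.resize(s[140:200,150:220],None,fx=5.6,fy=5.6,interpolation=cv2.INTER_CUBIC)[:,:390]
o=np.zeros((530,800,3),np.uint8);o[:520,:400]=A;o[:180,400:]=B;o[182:182+336,405:795]=C
cv2.imwrite("pics/b.png",o)
for nm,u,v,z in [("pan circ",290.5,195.5,.072),("dish",283,239,.112),("key",310,159,.095),("weight",178,252,.1),("petri",142,250,.017),("timer",367,255,.023),("bath R front",224,239,.15),("micro L front",345,215,.1)]:print(nm,w("top",u,v,z).round(3))
E
```

```text
pan circ [ 0.561 -0.072  0.072]
dish [ 0.427 -0.051  0.112]
key [ 0.672 -0.13   0.095]
weight [0.383 0.264 0.1  ]
petri [0.385 0.401 0.017]
timer [ 0.381 -0.317  0.023]
bath R front [0.424 0.119 0.15 ]
micro L front [ 0.502 -0.236  0.1  ]
```

View pics/b.png

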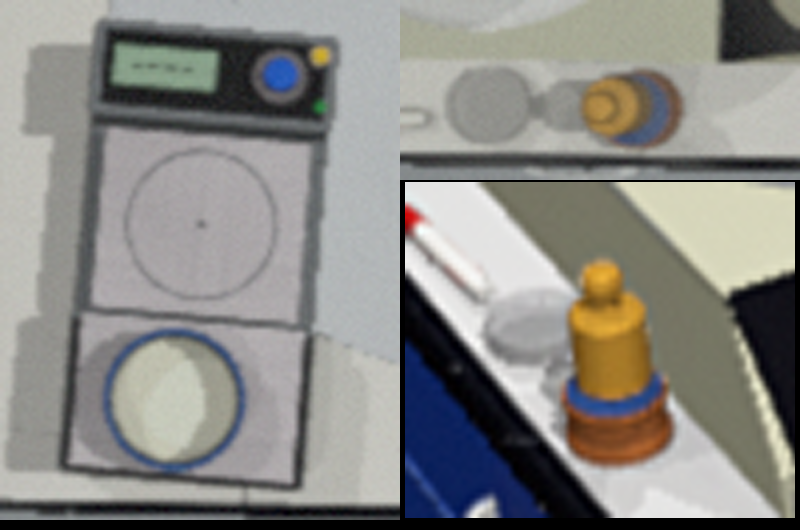

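>>> {"op": "apply_moves", "data": {"plan": [[0.05,-0.01,-0.04,0,-2.5,0,-1],[0.1,-0.02,-0.08,0,-5,0,-1],[0.15,-0.023,-0.125,0,-8,0,-1],[0.2,-0.023,-0.165,0,-11,0,-1],[0.235,-0.023,-0.195,0,-11,0,-1]]}}

```text
time: 0.78
tool_pos: [0.3109, 0.259, 0.2608]
tool_rot: [-1.571, -0.0, -0.06]
contact_force: [0.4, -0.4, 0.2]
opening: 0.0922
```

```bash
cat >> h.py <<'E'
def to(p,yaw,tilt=0):
    "shift and turn (tool axes) from the present pose to TCP p, yaw, pointing down"
    st=robot.observe(); R=Ro.from_euler("xyz",st["tool_rot"]); G=Ro.from_euler("xyz",[-np.pi/2,0,yaw])*Ro.from_rotvec([0,0,tilt])
    print("t",round(st["time"],2),"at",st["tool_pos"].round(4),st["tool_rot"].round(3),"F",st["contact_force"].round(1),"open",round(st["opening"],4))
    print(" shift",R.inv().apply(np.array(p)-st["tool_pos"]).round(4),"turn",np.degrees((R.inv()*G).as_rotvec()).round(2))
def snap(name,view=True):
    st=robot.observe(); im=cams.read_camera("wrist"); cv2.imwrite(f"pics/{name}.png",im); np.save(f"pics/{name}.npy",st,allow_pickle=True); return st,im
def load(name): return np.load(f"pics/{name}.npy",allow_pickle=True).item()
E
python3 - <<'E'
from h import *
snap("w1"); to([.36,-.05,.27],-.065)
E
```

```text
t 0.82 at [0.3143 0.2544 0.2607] [-1.574 -0.003 -0.065] F [ 4.1 -2.1  0.5] open 0.0917
 shift [ 0.0653 -0.0082 -0.3008] turn [0.18 0.02 0.14]
```

View pics/w1.png

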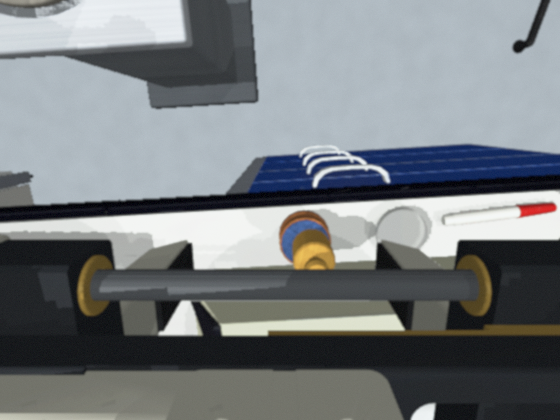

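```bash
python3 - <<'E'
from h import *
st=load("w1")
print("knob",w("wrist",317,264,.105,st),"felt",w("wrist",303,238,.036,st),"bath edge",w("wrist",300,303,.2,st))
print("top knob",w("top",169.7,250.9,.105),"felt",w("top",179,251.6,.036))
print("key",w("top",309.9,158.4,.095),"dot",w("top",289.9,195.6,.072),"dish",w("top",283.1,239.1,.112))
for z in (.1,.15,.2):print(z,"bath R front",w("top",224,239,z), "bath L front",w("top",42,239,z))
to([.36,-.05,.27],-.065)
E
```

```text
knob [0.37864476 0.2869623  0.105     ] felt [0.37557692 0.27726787 0.036     ] bath edge [0.36462901 0.26674412 0.2       ]
top knob [0.38592842 0.28739193 0.105     ] felt [0.38238184 0.276899   0.036     ]
key [ 0.67370413 -0.12924928  0.095     ] dot [ 0.56103419 -0.06995621  0.072     ] dish [ 0.42641766 -0.05110122  0.112     ]
0.1 bath R front [0.42398252 0.12642861 0.1       ] bath L front [0.41526687 0.67752421 0.1       ]
0.15 bath R front [0.42377905 0.11913561 0.15      ] bath L front [0.41541236 0.64816598 0.15      ]
0.2 bath R front [0.42357559 0.11184261 0.2       ] bath L front [0.41555786 0.61880776 0.2       ]
t 0.82 at [0.3143 0.2544 0.2607] [-1.574 -0.003 -0.065] F [ 4.1 -2.1  0.5] open 0.0917
 shift [ 0.0653 -0.0082 -0.3008] turn [0.18 0.02 0.14]
```

>>> {"op": "apply_moves", "data": {"plan": [[0.013,-0.002,-0.06,0,0,0,-1],[0.026,-0.004,-0.12,0,0,0,-1],[0.04,-0.006,-0.18,0,0,0,-1],[0.055,-0.008,-0.24,0,0,0,-1],[0.065,-0.008,-0.3,0,0,0,-1]]}}

```text
time: 1.45
tool_pos: [0.3568, -0.0446, 0.2689]
tool_rot: [-1.571, -0.001, -0.061]
contact_force: [1.3, 0.5, -0.1]
opening: 0.0917
```

```bash
python3 - <<'E'
from h import *
snap("w2");to([.36,-.05,.27],-.065)
E
```

```text
t 1.5 at [ 0.3574 -0.0516  0.2689] [-1.575e+00 -1.000e-03 -6.700e-02] F [ 3.5 -3.7  0.5] open 0.0916
 shift [ 0.0025 -0.0012  0.0017] turn [ 0.26 -0.12  0.07]
```

View pics/w2.png

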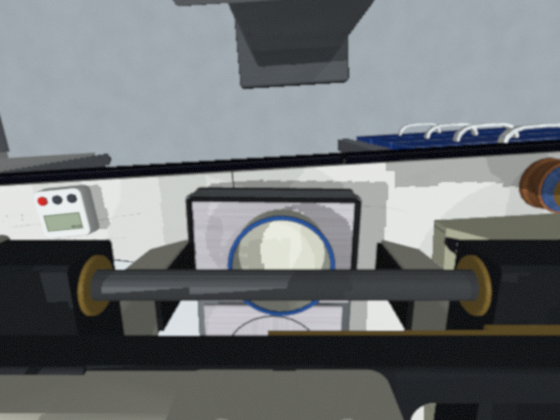

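```bash
python3 - <<'E'
from h import *
st=load("w2")
print("dish",w("wrist",282,265.5,.112,st),"L/R/T/B",[w("wrist",*q,.112,st).round(4)[:2].tolist() for q in((229,265),(335,265),(282,215),(282,316))])
a=w("wrist",191,198,.076,st);b=w("wrist",357,198,.076,st)
print("front bead corners",a,b,np.linalg.norm(a-b),"mid",(a+b)/2)
e=w("wrist",188,330,.072,st)
c=w("wrist",272,318,.072,st);print("circle near edge",c)
print("felt",w("wrist",556,186,.036,st), "felt px pred of top meas",px("wrist",[.382,.277,.036],st))
print("timer",w("wrist",66,211,.023,st))
E
```

```text
dish [ 0.42466811 -0.05078351  0.112     ] L/R/T/B [[0.421, -0.1024], [0.4273, 0.0009], [0.3736, -0.0476], [0.48, -0.0543]]
front bead corners [ 0.35958185 -0.14133872  0.076     ] [0.37005678 0.03021351 0.076     ] 0.1718717367548262 mid [ 0.36481932 -0.05556261  0.076     ]
circle near edge [ 0.50696141 -0.06775115  0.072     ]
felt [0.37927162 0.26636454 0.036     ] felt px pred of top meas [565.0252167  187.78158899]
timer [ 0.37720535 -0.31008566  0.023     ]
```

```bash
python3 - <<'E'
from h import *
to([.362,-.0425,.098],-.132)
E
```

```text
t 1.5 at [ 0.3574 -0.0516  0.2689] [-1.575e+00 -1.000e-03 -6.700e-02] F [ 3.5 -3.7  0.5] open 0.0916
 shift [0.0037 0.1708 0.0101] turn [0.26 3.72 0.08]
```

>>> {"op": "apply_moves", "data": {"plan": [[0.004,0.02,0.008,0,2,0,-0.52],[0.004,0.05,0.01,0,3.7,0,-0.52],[0.004,0.09,0.01,0,3.7,0,-0.52],[0.004,0.13,0.01,0,3.7,0,-0.52],[0.004,0.171,0.01,0,3.7,0,-0.52]], "squeeze": 10}}

```text
time: 2.12
tool_pos: [0.3613, -0.0326, 0.0967]
tool_rot: [-1.571, -0.001, -0.125]
contact_force: [0.3, -0.8, 0.1]
opening: 0.0696
```

```bash
python3 - <<'E'
from h import *
to([.512,-.0625,.098],-.132)
E
```

```text
t 2.12 at [ 0.3613 -0.0326  0.0967] [-1.571e+00 -1.000e-03 -1.250e-01] F [ 0.3 -0.8  0.1] open 0.0696
 shift [ 0.1532 -0.0012 -0.0108] turn [0.   0.38 0.05]
```

>>> {"op": "apply_moves", "data": {"plan": [[0,-0.001,-0.01,0,0.4,0,-0.52],[0,-0.001,-0.01,0,0.4,0,-0.52],[0.005,-0.001,-0.01,0,0.4,0,-0.52],[0.01,-0.001,-0.01,0,0.4,0,-0.52],[0.01,-0.001,-0.01,0,0.4,0,-0.52]]}}

```text
time: 2.75
tool_pos: [0.3708, -0.0442, 0.0993]
tool_rot: [-1.571, -0.002, -0.132]
contact_force: [-0.3, -0.1, -0.2]
opening: 0.0699
```

```bash
python3 - <<'E'
from h import *
to([.512,-.0625,.098],-.132)
im=cams.read_camera("top");cv2.imwrite("pics/t2.png",im)
to([.512,-.0625,.098],-.132)
E
```

```text
t 2.75 at [ 0.3708 -0.0442  0.0993] [-1.571 -0.002 -0.132] F [-0.3 -0.1 -0.2] open 0.0699
 shift [0.1424 0.0015 0.0005] turn [ 0.01 -0.01  0.1 ]
t 2.8 at [ 0.3703 -0.044   0.099 ] [-1.571e+00 -1.000e-03 -1.320e-01] F [0.3 0.2 0.5] open 0.0701
 shift [0.1429 0.0011 0.0004] turn [ 0.   -0.01  0.04]
```

>>> {"op": "apply_moves", "data": {"plan": [[0.008,0,0,0,0,0,-0.52],[0.018,0,0,0,0,0,-0.52],[0.03,0,0,0,0,0,-0.52],[0.042,0,0,0,0,0,-0.52],[0.054,0,0,0,0,0,-0.52]]}}

```text
time: 3.42
tool_pos: [0.4243, -0.0513, 0.0986]
tool_rot: [-1.571, 0.0, -0.132]
contact_force: [-3.3, -0.5, 1.8]
opening: 0.0699
```

>>> {"op": "apply_moves", "data": {"plan": [[0.012,0,0,0,0,0,-0.52],[0.024,0,0,0,0,0,-0.52],[0.036,0,0,0,0,0,-0.52],[0.046,0,0,0,0,0,-0.52],[0.056,0,0,0,0,0,-0.52]]}}

```text
time: 4.05
tool_pos: [0.4798, -0.0587, 0.0985]
tool_rot: [-1.571, -0.0, -0.132]
contact_force: [-1.3, -0.1, -1.7]
opening: 0.0695
```

```bash
python3 - <<'E'
from h import *
im=cams.read_camera("top");im2=cams.read_camera("scene");
to([.512,-.0625,.098],-.132)
A=cv2.resize(im[140:270,240:340],None,fx=4,fy=4,interpolation=cv2.INTER_CUBIC)
B=cv2.resize(im2[150:270,210:340],None,fx=3,fy=3,interpolation=cv2.INTER_CUBIC)
o=np.zeros((520,800,3),np.uint8);o[:,:400]=A;o[:360,405:795]=B
cv2.imwrite("pics/c.png",o)
E
```

```text
t 4.15 at [ 0.4805 -0.0589  0.0987] [-1.571 -0.002 -0.132] F [-0.2  0.2 -0. ] open 0.07
 shift [0.0317 0.0008 0.0006] turn [ 0.   -0.02  0.11]
```

View pics/c.png

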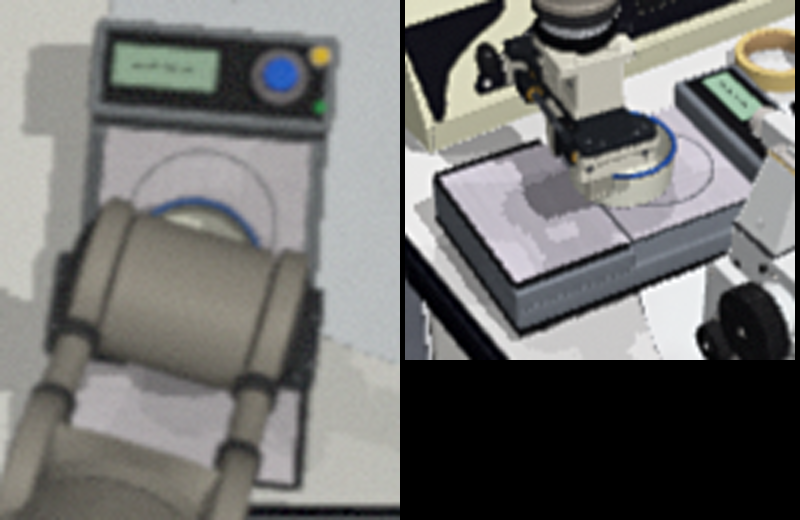

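```bash
python3 - <<'E'
from h import *
p=w("top",290.4,189.4,.111);print(p, "dish", p[:2]-.0525*np.array([np.cos(-.06),np.sin(-.06)]))
r=w("top",240+258/4,140+245/4,.111);print(r)
E
```

```text
[ 0.57542353 -0.07076603  0.111     ] dish [ 0.523018   -0.06761792]
[ 0.54031784 -0.1134162   0.111     ]
```

>>> {"op": "apply_moves", "data": {"plan": [[0.008,0,0,0,0,0,-0.52],[0.017,0,0,0,0,0,-0.52],[0.025,0,0,0,0,0,-0.52],[0.031,0,0,0,0,0,-0.52],[0.034,0,0,0,0,0,-0.52]]}}

```text
time: 4.78
tool_pos: [0.513, -0.0631, 0.0986]
tool_rot: [-1.571, 0.0, -0.132]
contact_force: [-1.3, 0.3, -0.7]
opening: 0.0701
```

>>> {"op": "apply_moves", "data": {"plan": [[0,0,0,0,0,0,-0.52],[-0.02,0,0,0,0,0,-0.52],[-0.06,0,0,0,0,0,-0.52],[-0.1,-0.05,0,0,0,0,-0.52],[-0.13,-0.09,0,0,0,0,-0.52]]}}

```text
time: 5.4
tool_pos: [0.3826, -0.0457, 0.19]
tool_rot: [-1.571, -0.0, -0.132]
contact_force: [1.5, -0.2, 1.2]
opening: 0.0699
```

```bash
python3 - <<'E'
from h import *
im=cams.read_camera("top");im2=cams.read_camera("scene");
to([.512,-.0625,.098],-.132)
A=cv2.resize(im[140:270,240:340],None,fx=4,fy=4,interpolation=cv2.INTER_CUBIC)
B=cv2.resize(im2[150:270,210:340],None,fx=3,fy=3,interpolation=cv2.INTER_CUBIC)
o=np.zeros((520,800,3),np.uint8);o[:,:400]=A;o[:360,405:795]=B
cv2.imwrite("pics/d.png",o);cv2.imwrite("pics/d_top.png",im)
E
```

```text
t 5.5 at [ 0.3836 -0.046   0.1924] [-1.572 -0.007 -0.132] F [ 0.4 -0.2 -0.7] open 0.0697
 shift [0.1288 0.0954 0.0007] turn [ 0.08 -0.02  0.42]
```

View pics/d.png

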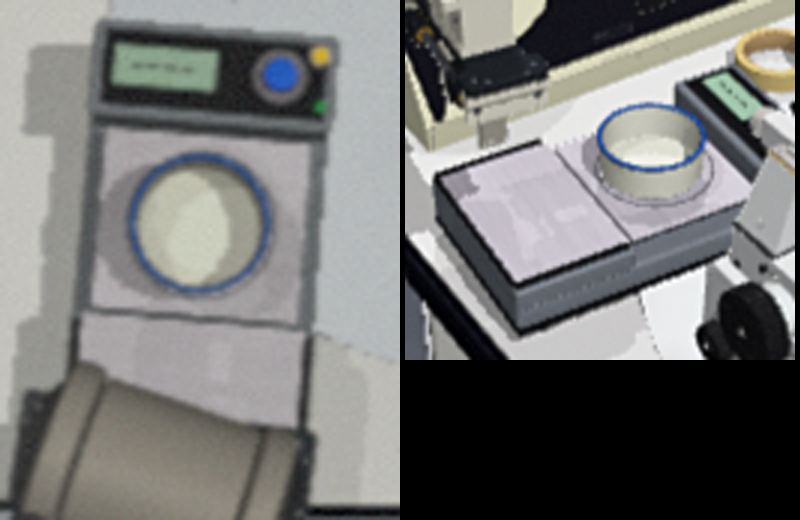

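```bash
python3 - <<'E'
from h import *
im=cv2.imread("pics/d_top.png");h=cv2.cvtColor(im,cv2.COLOR_BGR2HSV)
m=cv2.inRange(h,(100,110,50),(130,255,255));m[:172]=0;m[225:]=0;m[:,:260]=0;m[:,325:]=0
(c,ax,a)=cv2.fitEllipse(cv2.findNonZero(m));print(c,ax)
print("dish",w("top",*c,.109))
print("pan",w("top",289.9,195.6,.072))
to([.673,-.128,.14],-.061)
E
```

```text
(289.40020751953125, 195.4811248779297) (33.5334358215332, 33.69439697265625)
dish [ 0.5572527  -0.06803911  0.109     ]
pan [ 0.56103419 -0.06995621  0.072     ]
t 5.5 at [ 0.3836 -0.046   0.1924] [-1.572 -0.007 -0.132] F [ 0.4 -0.2 -0.7] open 0.0697
 shift [ 0.2973  0.0547 -0.043 ] turn [ 0.09 -4.09  0.42]
```

```bash
python3 - <<'E'
from h import *
print(robot.observe()["qpos"].round(3))
to([.5,-.08,.22],-np.pi/2)
E
```

```text
[-0.318  0.133  1.945  0.     1.056 -1.757]
t 5.5 at [ 0.3836 -0.046   0.1924] [-1.572 -0.007 -0.132] F [ 0.4 -0.2 -0.7] open 0.0697
 shift [ 0.1201 -0.0267 -0.0184] turn [-0.24 82.41  0.4 ]
```

>>> {"op": "apply_moves", "data": {"plan": [[0.02,-0.01,0,0,10,0,1],[0.04,-0.02,0,0,20,0,1],[0.06,-0.027,-0.005,0,30,0,1],[0.09,-0.027,-0.01,0,40,0,1],[0.12,-0.027,-0.018,0,50,0,1]], "squeeze": 5}}

```text
time: 6.12
tool_pos: [0.5019, -0.0799, 0.2153]
tool_rot: [-1.57, -0.0, -1.011]
contact_force: [0.2, -0.7, -0.2]
opening: 0.0244
```

```bash
python3 - <<'E'
from h import *
print(robot.observe()["qpos"].round(3))
to([.6,-.11,.18],-np.pi/2)
E
```

```text
[-0.309  0.331  1.606  0.     1.204 -0.869]
t 6.12 at [ 0.5019 -0.0799  0.2153] [-1.57  -0.    -1.011] F [ 0.2 -0.7 -0.2] open 0.0244
 shift [0.0777 0.0354 0.0671] turn [-5.00e-02  3.21e+01  1.00e-02]
```

>>> {"op": "apply_moves", "data": {"plan": [[0.03,0.005,0.025,0,10,0,1],[0.06,0.015,0.055,0,20,0,1],[0.09,0.03,0.085,0,30,0,1],[0.12,0.05,0.11,0,32,0,1],[0.138,0.065,0.129,0,32,0,1]]}}

```text
time: 6.75
tool_pos: [0.6848, -0.1276, 0.1482]
tool_rot: [-1.571, 0.0, -1.564]
contact_force: [0.8, 0.2, 0.1]
opening: 0.0006
```

```bash
cat >> h.py <<'E'
def to2(p,yaw,a):
    st=robot.observe(); R=Ro.from_euler("xyz",st["tool_rot"]); G=Ro.from_euler("xyz",[-np.pi/2,0,yaw])*Ro.from_rotvec([a,0,0])
    print(R.inv().apply(np.array(p)-st["tool_pos"]).round(4),np.degrees((R.inv()*G).as_rotvec()).round(2),st["tool_pos"].round(4),st["contact_force"].round(1))
E
python3 - <<'E'
from h import *
to2([.684,-.128,.118],-np.pi/2,np.radians(12))
im2=cams.read_camera("scene");im=cams.read_camera("top")
A=cv2.resize(im[130:230,260:360],None,fx=4,fy=4,interpolation=cv2.INTER_CUBIC)
B=cv2.resize(im2[130:250,250:380],None,fx=3,fy=3,interpolation=cv2.INTER_CUBIC)
o=np.zeros((400,800,3),np.uint8);o[:,:400]=A;o[:360,405:795]=B
cv2.imwrite("pics/e.png",o)
to2([.684,-.128,.118],-np.pi/2,np.radians(12))
E
```

```text
[ 0.0004  0.0302 -0.0008] [12.03  0.36 -0.05] [ 0.6848 -0.1276  0.1482] [0.8 0.2 0.1]
[ 0.0008  0.0284 -0.0001] [12.19  0.4  -0.11] [ 0.6842 -0.1272  0.1464] [-0.7 -0.1  0.2]
```

View pics/e.png

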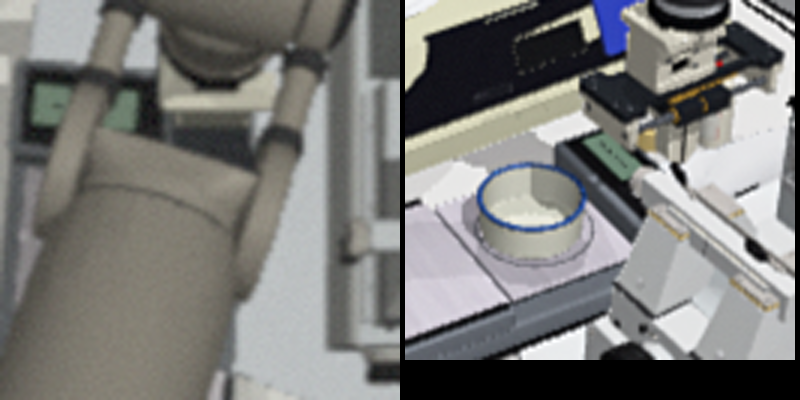

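>>> {"op": "apply_moves", "data": {"plan": [[0,0.005,0,6,0,0,1],[0,0.012,0,12,0,0,1],[0,0.02,0,12,0,0,1],[0,0.026,0,12,0,0,1],[0,0.026,0,12,0,0,1]]}}

```text
time: 7.48
tool_pos: [0.6838, -0.1269, 0.1242]
tool_rot: [-1.362, 0.0, -1.563]
contact_force: [0.1, 0.2, -0.5]
opening: 0.0004
```

```bash
python3 - <<'E'
from h import *
to2([.684,-.128,.108],-np.pi/2,np.radians(12))
E
```

```text
[ 0.0011  0.0159 -0.0031] [ 0.06  0.42 -0.1 ] [ 0.6838 -0.1269  0.1242] [ 0.1  0.2 -0.5]
```

>>> {"op": "apply_moves", "data": {"plan": [[0.001,0.003,-0.0006,0,0,0,1],[0.001,0.006,-0.0013,0,0,0,1],[0.001,0.009,-0.0019,0,0,0,1],[0.001,0.012,-0.0025,0,0,0,1],[0.001,0.012,-0.0025,0,0,0,1]]}}

```text
time: 8.1
tool_pos: [0.6844, -0.1281, 0.1159]
tool_rot: [-1.357, -0.001, -1.563]
contact_force: [-6.7, 1.3, 17.4]
opening: 0.0005
```

>>> {"op": "apply_moves", "data": {"plan": [[0,0.001,-0.0002,0,0,0,1],[0,0.002,-0.0004,0,0,0,1],[0,0.003,-0.0006,0,0,0,1],[0,0.003,-0.0006,0,0,0,1],[0,0.003,-0.0006,0,0,0,1]]}}

```text
time: 8.72
tool_pos: [0.6847, -0.1281, 0.1154]
tool_rot: [-1.355, -0.002, -1.563]
contact_force: [-12.8, 3.9, 29.7]
opening: 0.0005
```

>>> {"op": "apply_moves", "data": {"plan": [[0,-0.003,0.0006,0,0,0,1],[0,-0.006,0.0013,0,0,0,1],[0,-0.008,0.0017,0,0,0,1],[0,-0.008,0.0017,0,0,0,1],[0,-0.008,0.0017,0,0,0,1]]}}

```text
time: 9.35
tool_pos: [0.6839, -0.128, 0.1176]
tool_rot: [-1.36, -0.0, -1.564]
contact_force: [4.1, -0.2, 4.1]
opening: 0.0004
```

>>> {"op": "apply_moves", "data": {"plan": [[0,-0.001,0.0002,0,0,0,1],[0,-0.002,0.0004,0,0,0,1],[0,-0.002,0.0004,0,0,0,1],[0,-0.002,0.0004,0,0,0,1],[0,-0.002,0.0004,0,0,0,1]]}}

```text
time: 9.98
tool_pos: [0.6832, -0.128, 0.1194]
tool_rot: [-1.362, 0.0, -1.564]
contact_force: [2.0, -0.2, 2.4]
opening: 0.0005
```

>>> {"op": "apply_moves", "data": {"plan": [[0,-0.001,0.0002,0,0,0,1],[0,-0.002,0.0004,0,0,0,1],[0,-0.002,0.0004,0,0,0,1],[0,-0.002,0.0004,0,0,0,1],[0,-0.002,0.0004,0,0,0,1]]}}

```text
time: 10.6
tool_pos: [0.683, -0.1279, 0.1214]
tool_rot: [-1.362, 0.0, -1.563]
contact_force: [0.4, 0.3, 2.3]
opening: 0.0004
```

>>> {"op": "apply_moves", "data": {"plan": [[0,-0.02,0.0042,0,0,0,1],[0,-0.06,0.005,-6,0,0,1],[0,-0.09,-0.02,-12,0,0,1],[0,-0.12,-0.06,-12,0,0,1],[0,-0.14,-0.11,-12,0,0,1]]}}

```text
time: 11.22
tool_pos: [0.5457, -0.1288, 0.236]
tool_rot: [-1.571, -0.0, -1.563]
contact_force: [-0.4, 0.2, 0.2]
opening: 0.0006
```

```bash
python3 - <<'E'
from h import *
to([.42,-.02,.27],-.6)
E
```

```text
t 11.22 at [ 0.5457 -0.1288  0.236 ] [-1.571 -0.    -1.563] F [-0.4  0.2  0.2] open 0.0006
 shift [-0.1098 -0.0341 -0.1249] turn [-1.000e-02 -5.517e+01  0.000e+00]
```

>>> {"op": "apply_moves", "data": {"plan": [[-0.022,-0.007,-0.025,0,-10,0,1],[-0.044,-0.014,-0.05,0,-20,0,1],[-0.066,-0.021,-0.075,0,-30,0,1],[-0.088,-0.028,-0.1,0,-40,0,1],[-0.11,-0.034,-0.125,0,-50,0,1]]}}

```text
time: 11.85
tool_pos: [0.4194, -0.019, 0.2696]
tool_rot: [-1.571, 0.001, -0.685]
contact_force: [0.3, -0.7, 0.9]
opening: 0.0006
```

```bash
python3 - <<'E'
from h import *
to([.345,.27,.24],0)
E
```

```text
t 11.85 at [ 0.4194 -0.019   0.2696] [-1.571e+00  1.000e-03 -6.850e-01] F [ 0.3 -0.7  0.9] open 0.0006
 shift [-0.2405  0.0298  0.1767] turn [ -0.   -39.26  -0.08]
```

>>> {"op": "apply_moves", "data": {"plan": [[-0.048,0.002,0.035,0,-10,0,-0.3],[-0.096,0.004,0.07,0,-20,0,-0.3],[-0.144,0.01,0.106,0,-30,0,-0.3],[-0.192,0.02,0.141,0,-39.3,0,-0.3],[-0.24,0.03,0.177,0,-39.3,0,-0.3]]}}

```text
time: 12.48
tool_pos: [0.3474, 0.2711, 0.2394]
tool_rot: [-1.571, 0.0, -0.003]
contact_force: [1.0, 0.6, 0.2]
opening: 0.0461
```

>>> {"op": "apply_moves", "data": {"plan": [[0,0,0,0,0,0,-0.3],[0,0,0,0,0,0,-0.3],[0,0,0,0,0,0,-0.3],[0,0,0,0,0,0,-0.3],[0,0,0,0,0,0,-0.3]]}}

```text
time: 13.1
tool_pos: [0.3491, 0.2688, 0.2399]
tool_rot: [-1.571, -0.0, -0.007]
contact_force: [-0.3, -0.2, -1.0]
opening: 0.0599
```

```bash
python3 - <<'E'
from h import *
snap("w3"); im=cams.read_camera("top");cv2.imwrite("pics/f_top.png",im)
h=cv2.cvtColor(im,cv2.COLOR_BGR2HSV)
m=cv2.inRange(h,(100,110,50),(130,255,255));m[:172]=0;m[225:]=0;m[:,:260]=0;m[:,325:]=0
c,ax,a=cv2.fitEllipse(cv2.findNonZero(m));print(c,ax)
to([.345,.27,.24],0)
E
```

```text
(289.399169921875, 195.54393005371094) (33.57168197631836, 33.65066909790039)
t 13.2 at [0.3489 0.2691 0.2399] [-1.571 -0.    -0.006] F [-1.2  0.5  0. ] open 0.0594
 shift [-0.0039 -0.0001  0.0009] turn [-0.01 -0.34  0.02]
```

View pics/w3.png

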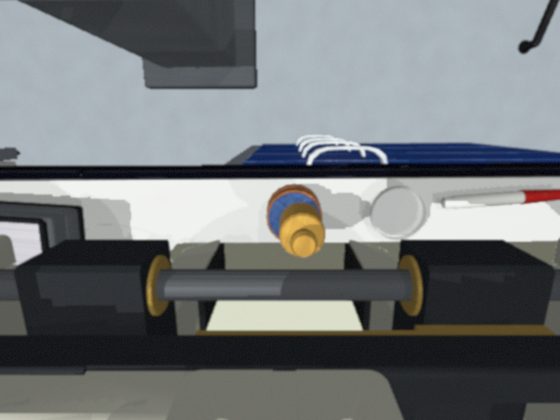

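```bash
python3 - <<'E'
from h import *
st=load("w3")
print("knob",w("wrist",303,243,.108,st),"foot",w("wrist",301,231,.085,st),"felt",w("wrist",293,213,.036,st),"bath edge",w("wrist",460,241,.2,st),w("wrist",460,241,.15,st))
for p in ([.381,.280,.112],[.381,.28,.036]):print(px("wrist",p,st))
E
```

```text
knob [0.38471857 0.28525381 0.108     ] foot [0.38115732 0.28459609 0.085     ] felt [0.37671007 0.27831154 0.036     ] bath edge [0.35029709 0.37226816 0.2       ] [0.36849567 0.39988312 0.15      ]
[297.21053287 240.58412875]
[294.55744099 216.81061215]
```

```bash
python3 - <<'E'
from h import *
to([.3847,.285,.17],0,-np.radians(12))
to([.3847,.285,.101],0,-np.radians(12))
E
```

```text
t 13.2 at [0.3489 0.2691 0.2399] [-1.571 -0.    -0.006] F [-1.2  0.5  0. ] open 0.0594
 shift [0.0356 0.0699 0.0161] turn [  0.02  -0.34 -11.98]
t 13.2 at [0.3489 0.2691 0.2399] [-1.571 -0.    -0.006] F [-1.2  0.5  0. ] open 0.0594
 shift [0.0356 0.1389 0.0161] turn [  0.02  -0.34 -11.98]
```

>>> {"op": "apply_moves", "data": {"plan": [[0.015,0.02,0.008,0,0,-6,-0.3],[0.03,0.045,0.016,0,-0.3,-12,-0.3],[0.0356,0.065,0.016,0,-0.3,-12,-0.3],[0.0356,0.07,0.016,0,-0.3,-12,-0.3],[0.0356,0.07,0.016,0,-0.3,-12,-0.3]]}}

```text
time: 13.82
tool_pos: [0.3845, 0.2853, 0.1699]
tool_rot: [-1.571, -0.209, -0.0]
contact_force: [0.7, -0.4, 1.0]
opening: 0.0599
```

```bash
python3 - <<'E'
from h import *
to([.3847,.285,.101],0,-np.radians(12))
E
```

```text
t 13.82 at [0.3845 0.2853 0.1699] [-1.571 -0.209 -0.   ] F [ 0.7 -0.4  1. ] open 0.0599
 shift [-0.0141  0.0675 -0.0002] turn [ 0.03 -0.   -0.01]
```

>>> {"op": "apply_moves", "data": {"plan": [[-0.004,0.018,0,0,0,0,-0.3],[-0.008,0.038,0,0,0,0,-0.3],[-0.012,0.056,0,0,0,0,-0.3],[-0.014,0.0675,0,0,0,0,-0.3],[-0.014,0.0675,0,0,0,0,-0.3]]}}

```text
time: 14.45
tool_pos: [0.3847, 0.2852, 0.1007]
tool_rot: [-1.572, -0.209, 0.0]
contact_force: [-0.9, -0.2, 0.3]
opening: 0.0596
```

>>> {"op": "apply_moves", "data": {"plan": [[0,0,0,0,0,0,0.1],[0,0,0,0,0,0,0.25],[0,0,0,0,0,0,0.35],[0,0,0,0,0,0,0.6],[0,0,0,0,0,0,1]], "squeeze": 30}}

```text
time: 15.08
tool_pos: [0.3848, 0.2856, 0.101]
tool_rot: [-1.571, -0.21, 0.0]
contact_force: [-0.6, 1.4, 1.0]
opening: 0.0228
```

>>> {"op": "apply_moves", "data": {"plan": [[0,0,0,0,0,0,1],[0,0,0,0,0,0,1],[0.0006,-0.003,0,0,0,0,1],[0.0012,-0.006,0,0,0,0,1],[0.002,-0.01,0,0,0,0,1]]}}

```text
time: 15.7
tool_pos: [0.3842, 0.2849, 0.1108]
tool_rot: [-1.572, -0.208, 0.0]
contact_force: [0.0, -0.3, -5.4]
opening: 0.0225
```

```bash
python3 - <<'E'
from h import *
to([.3847,.285,.23],0,-np.radians(12))
im=cams.read_camera("wrist")[150:300,180:430];im2=cams.read_camera("scene")[130:210,140:240]
o=np.zeros((440,800,3),np.uint8);o[:240,:400]=cv2.resize(im,(400,240));o[:320,400:]=cv2.resize(im2,(400,320),interpolation=cv2.INTER_CUBIC)
cv2.imwrite("pics/g.png",o)
to([.3847,.285,.23],0,-np.radians(12))
E
```

```text
t 15.7 at [0.3842 0.2849 0.1108] [-1.572 -0.208  0.   ] F [ 0.  -0.3 -5.4] open 0.0225
 shift [ 2.520e-02 -1.165e-01 -1.000e-04] turn [ 0.07  0.02 -0.07]
t 15.8 at [0.3847 0.2853 0.1113] [-1.571 -0.21   0.   ] F [ 0.4  0.2 -5.6] open 0.0226
 shift [ 0.0247 -0.1161 -0.0003] turn [0.02 0.02 0.02]
```

View pics/g.png

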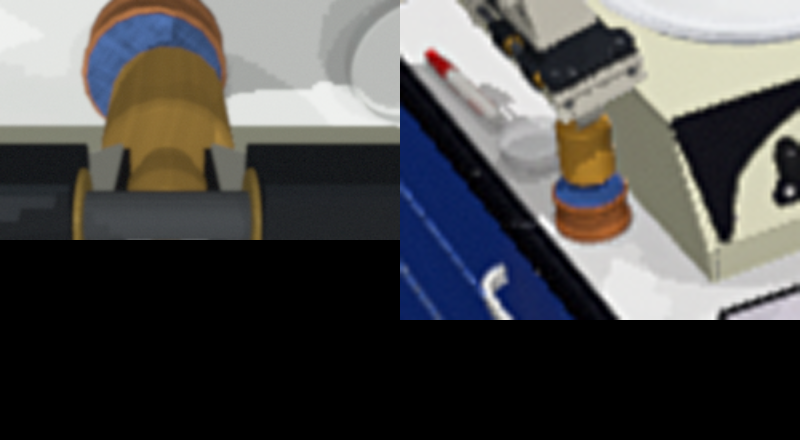

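>>> {"op": "apply_moves", "data": {"plan": [[0.003,-0.015,0,0,0,0,1],[0.008,-0.04,0,0,0,0,1],[0.012,-0.07,0,0,0,0,1],[0.013,-0.1,0,0,0,0,1],[0.013,-0.119,0,0,0,0,1]]}}

```text
time: 16.42
tool_pos: [0.3725, 0.2854, 0.2314]
tool_rot: [-1.571, -0.211, 0.0]
contact_force: [0.7, -0.2, -5.6]
opening: 0.0228
```

```bash
python3 - <<'E'
from h import *
to([.385,-.01,.225],-.06,-np.radians(12))
E
```

```text
t 16.43 at [0.3725 0.2854 0.2314] [-1.571 -0.211  0.   ] F [ 0.7 -0.2 -5.6] open 0.0228
 shift [ 0.0109  0.0088 -0.2954] turn [-0.73  3.37  0.06]
```

>>> {"op": "apply_moves", "data": {"plan": [[0,0,-0.02,0,0,0,1],[0,0,-0.055,0,0,0,1],[0,0,-0.095,0,0,0,1],[0.002,0.002,-0.135,0,0,0,1],[0.004,0.004,-0.175,0,0,0,1]]}}

```text
time: 17.05
tool_pos: [0.3768, 0.1091, 0.227]
tool_rot: [-1.572, -0.209, 0.001]
contact_force: [0.6, -0.5, -4.8]
opening: 0.0228
```

>>> {"op": "apply_moves", "data": {"plan": [[0.001,0.001,-0.04,-0.2,0.8,0,1],[0.003,0.002,-0.075,-0.4,1.6,0,1],[0.005,0.003,-0.1,-0.6,2.5,0,1],[0.007,0.004,-0.115,-0.7,3.4,0,1],[0.007,0.004,-0.12,-0.7,3.4,0,1]]}}

```text
time: 17.68
tool_pos: [0.3848, -0.0104, 0.2246]
tool_rot: [-1.571, -0.209, -0.062]
contact_force: [-0.1, -0.3, -5.1]
opening: 0.0228
```

```bash
python3 - <<'E'
from h import *
to([.559,-.068,.205],-.06,-np.radians(12))
E
```

```text
t 17.68 at [ 0.3848 -0.0104  0.2246] [-1.571 -0.209 -0.062] F [-0.1 -0.3 -5.1] open 0.0228
 shift [ 0.1695  0.056  -0.0468] turn [ 0.03 -0.09 -0.02]
```

>>> {"op": "apply_moves", "data": {"plan": [[0.02,0.005,-0.01,0,0,0,1],[0.06,0.018,-0.02,0,0,0,1],[0.105,0.034,-0.033,0,0,0,1],[0.145,0.048,-0.042,0,0,0,1],[0.1695,0.056,-0.047,0,0,0,1]]}}

```text
time: 18.3
tool_pos: [0.5608, -0.0672, 0.2043]
tool_rot: [-1.571, -0.209, -0.06]
contact_force: [-0.7, -0.1, -4.5]
opening: 0.0224
```

>>> {"op": "apply_moves", "data": {"plan": [[0,0,0,0,0,0,1],[0.001,0.005,0,0,0,0,1],[0,0.01,0,0,0,0,1],[-0.002,0.015,0,0,0,0,1],[-0.002,0.015,0,0,0,0,1]]}}

```text
time: 18.92
tool_pos: [0.5598, -0.0671, 0.1896]
tool_rot: [-1.571, -0.208, -0.06]
contact_force: [0.7, -0.3, -5.6]
opening: 0.0229
```

```bash
python3 - <<'E'
from h import *
to([.559,-.068,.17],-.06,-np.radians(12))
im=cams.read_camera("wrist")[120:310,140:430];im2=cams.read_camera("scene")[130:250,225:345]
o=np.zeros((440,800,3),np.uint8);o[:262,:400]=cv2.resize(im,(400,262));o[:400,400:]=cv2.resize(im2,(400,400),interpolation=cv2.INTER_CUBIC)
cv2.imwrite("pics/i.png",o)
E
```

```text
t 18.93 at [ 0.5598 -0.0671  0.1896] [-1.571 -0.208 -0.06 ] F [ 0.7 -0.3 -5.6] open 0.0229
 shift [-0.0048  0.019  -0.0009] turn [-0.01 -0.02 -0.07]
```

View pics/i.png

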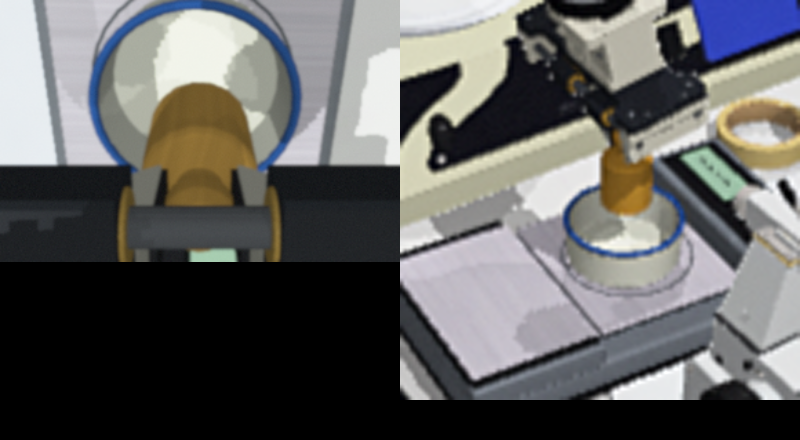

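```bash
python3 - <<'E'
from h import *
st=robot.observe()
p=w("wrist",140+205*.725,120+83*.725,.1246,st);print("near rim",p,"axis x",p[0]+.0225)
print("scene foot",w("scene",225+227*.3,130+197*.3,.1246))
print(px("scene",[.558,-.0675,.1246]))
d=w("wrist",140+196*.725,120+3*.725,.109,st);print("dish near rim",d)
E
```

```text
near rim [ 0.54156332 -0.06330691  0.1246    ] axis x 0.5640633177204724
scene foot [ 0.56515737 -0.06613267  0.1246    ]
[291.31151719 190.15220285]
dish near rim [ 0.50899249 -0.06540167  0.109     ]
```

>>> {"op": "apply_moves", "data": {"plan": [[-0.004,0.01,-0.001,0,0,0,1],[-0.007,0.021,-0.001,0,0,0,1],[-0.01,0.032,-0.001,0,0,0,1],[-0.0115,0.039,-0.001,0,0,0,1],[-0.0118,0.0414,-0.001,0,0,0,1]]}}

```text
time: 19.65
tool_pos: [0.5573, -0.0681, 0.1464]
tool_rot: [-1.571, -0.208, -0.06]
contact_force: [-0.5, 0.6, -5.0]
opening: 0.0224
```

>>> {"op": "apply_moves", "data": {"plan": [[-0.0003,0.0015,0,0,0,0,1],[-0.0006,0.003,0,0,0,0,1],[-0.0009,0.0045,0,0,0,0,1],[-0.0012,0.006,0,0,0,0,1],[-0.0014,0.007,0,0,0,0,1]]}}

```text
time: 20.27
tool_pos: [0.5576, -0.0682, 0.1399]
tool_rot: [-1.571, -0.209, -0.06]
contact_force: [-0.5, 1.0, -5.2]
opening: 0.0225
```

>>> {"op": "apply_moves", "data": {"plan": [[-0.0002,0.001,0,0,0,0,1],[-0.0004,0.002,0,0,0,0,1],[-0.0006,0.003,0,0,0,0,1],[-0.0006,0.003,0,0,0,0,1],[-0.0006,0.003,0,0,0,0,1]]}}

```text
time: 20.9
tool_pos: [0.5578, -0.0682, 0.1371]
tool_rot: [-1.571, -0.21, -0.06]
contact_force: [0.8, 0.9, -4.0]
opening: 0.0228
```

Contact has started; lowering to transfer the load.

>>> {"op": "apply_moves", "data": {"plan": [[-0.0002,0.001,0,0,0,0,1],[-0.0004,0.002,0,0,0,0,1],[-0.0005,0.0025,0,0,0,0,1],[-0.0005,0.0025,0,0,0,0,1],[-0.0005,0.0025,0,0,0,0,1]]}}

```text
time: 21.52
tool_pos: [0.5578, -0.0682, 0.1346]
tool_rot: [-1.571, -0.21, -0.06]
contact_force: [0.7, 0.6, -0.6]
opening: 0.0225
```

>>> {"op": "apply_moves", "data": {"plan": [[-0.0002,0.001,0,0,0,0,1],[-0.0003,0.0015,0,0,0,0,1],[-0.0003,0.0015,0,0,0,0,1],[-0.0003,0.0015,0,0,0,0,1],[-0.0003,0.0015,0,0,0,0,1]]}}

```text
time: 22.15
tool_pos: [0.5578, -0.0682, 0.133]
tool_rot: [-1.571, -0.21, -0.06]
contact_force: [1.2, 1.0, 0.3]
opening: 0.0227
```

>>> {"op": "apply_moves", "data": {"plan": [[0,0,0,0,0,0,0.45],[0,0,0,0,0,0,0.35],[0,0,0,0,0,0,0.2],[0,0,0,0,0,0,0.0],[0,0,0,0,0,0,-0.2]], "squeeze": 5}}

```text
time: 22.78
tool_pos: [0.5576, -0.0682, 0.1329]
tool_rot: [-1.571, -0.209, -0.06]
contact_force: [-0.4, 0.6, -0.4]
opening: 0.0513
```

>>> {"op": "apply_moves", "data": {"plan": [[0,0,0,0,0,0,-0.2],[0.002,-0.01,0,0,0,0,-0.2],[0.006,-0.03,0,0,0,0,-0.2],[0.012,-0.055,0,0,0,0,-0.2],[0.018,-0.085,0,0,0,0,-0.2]]}}

```text
time: 23.4
tool_pos: [0.5574, -0.0681, 0.221]
tool_rot: [-1.571, -0.209, -0.06]
contact_force: [-0.0, 0.1, -0.2]
opening: 0.0548
```

>>> {"op": "apply_moves", "data": {"plan": [[0,-0.01,0,0,0,0,-0.2],[-0.03,-0.02,0,0,0,0,-0.2],[-0.07,-0.02,0,0,0,0,-0.2],[-0.11,-0.02,0,0,0,0,-0.2],[-0.13,-0.02,0,0,0,0,-0.2]]}}

```text
time: 24.02
tool_pos: [0.424, -0.0597, 0.2113]
tool_rot: [-1.57, -0.207, -0.061]
contact_force: [0.0, 0.1, 0.4]
opening: 0.055
```

```bash
python3 - <<'E'
from h import *
to([.42,-.06,.2],-.06)
im=cams.read_camera("top");im2=cams.read_camera("scene")
A=cv2.resize(im[140:270,240:340],None,fx=4,fy=4,interpolation=cv2.INTER_CUBIC)
B=cv2.resize(im2[140:270,210:340],None,fx=3,fy=3,interpolation=cv2.INTER_CUBIC)
o=np.zeros((520,800,3),np.uint8);o[:,:400]=A;o[:390,405:795]=B
cv2.imwrite("pics/j.png",o)
E
```

```text
t 24.02 at [ 0.424  -0.0597  0.2113] [-1.57  -0.207 -0.061] F [0.  0.1 0.4] open 0.055
 shift [-0.0062  0.0102 -0.0006] turn [-0.03 -0.03 11.88]
```

View pics/j.png

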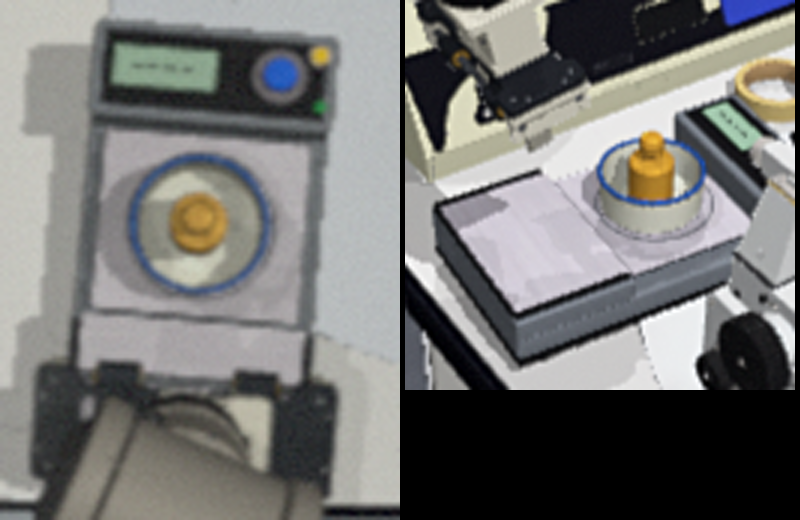

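```bash
python3 -c "
from h import *
print(robot.hand_in())"
```

```text
the job is handed in; nothing more can be done
None
```

The job is done and handed in, using about 24 s of the 72 s allowed.

1. **Wax pan:** I pushed it with two fingers along the shelf onto the weighing pan. The top camera put its centre about 4 mm from the pan centre, where the engraved circle leaves roughly 10 mm of room. It had not moved when I checked again after the key press.
2. **Tare key:** I pressed it with the closed fingers until they met a hard stop at about 30 N, then released it. The force readings on the way up (about 4 N, then 2 N) fit the key's spring, which puts the stop at the end of its 5 mm travel. I had no direct reading of the key.
3. **Check weight:** I lowered it slowly into the wax pan until the arm carried none of its load, then released it.

**Last checks:** The final picture shows the weight upright and roughly in the middle of the wax pan, with the arm well clear. I saw no sign of the weighing pan reaching its stop, but its sink was not measured. I did not check the bystanders again at the end; nothing in the force readings suggested any of them was touched.

**Disagreements:** The wrist and top cameras differed by up to about 7 mm in x on the weight's position and about 5 mm on the wax pan's. I moved the weight by about 3 mm to split the difference before setting it down.

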